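# Clamp the keel blank with the friction peg

### The arm

A 6-joint arm with a two-finger parallel gripper is mounted at the origin on the work surface. World frame = base frame: x ahead of the robot, y to its left, z up, the work surface at z = 0. Lengths are in m, angles in degrees, forces in N, time in s.
With the tool pointing down it reaches from about 0.35 to 0.775 m from the base axis. Payload 7.3 kg.
Tool frame: the origin (TCP) lies on the centre line of the jaws, within the pads' length; the fingertips stand 14 mm ahead of it and the grasp point (between the pads) lies 5 mm behind it; z points along the fingers, y is the direction in which the jaws open and shut (so a half turn about z gives the same grasp; the last joint's range is limited). The gripper opens to 92 mm and grips with 3 to 60 N. Pads are 19 mm wide; open, the fingers measure 130 mm over their backs; the gripper's body (75 mm by 190 mm) begins 47 mm behind the grasp point.
Start: joints at [61.135, 19.595, 87.324, -0, 73.075, -8.365], TCP at [0.184, 0.492, 0.241] pointing down, gripper open.
Joint ranges: [-145.02, 145.02], [-44.19, 115.74], [2.07, 154.8], [-57.11, 237.11], [16.16, 152.29], [-177.93, 177.93]. Speed limits (degrees/s): [147.25, 147.25, 180, 180, 180, 180].

### API

Orientations are given as a 3x3 rotation matrix whose columns are the frame's x, y, z axes.
In Python, from rig import bot, viewer, job gives the robot as it stands.
- The arm moves only by the shell command python3 -m inch 'ROWS' [OPENING] [FORCE]. ROWS is JSON, a list of rows, each a list of 2 entries, a list of its own where there are three numbers: the shift along the tool's x, y, z each as a share of 0.04 m, from -1 to 1, then the turn, a rotation vector about the tool's x, y, z each as a share of 6 degrees, from -1 to 1. A call has 1 to 12 rows; each row shifts and turns the commanded pose from where the row before left it, along the tool's axes as they then stand; what a row does not reach is not made up. A row lasts 1/8 s, in which the tool goes at most 62.5 mm and 10.7 degrees, less where a joint would pass 70% of its speed; a pose out of reach is approached as far as the arm can. A call with a number of a shift or a turn outside -1 to 1 is refused whole. A call with a gripper value outside its range is refused whole. OPENING is the opening, from 0 (shut) to 1 (fully open), set as the call begins (- or left out, the last holds). The fingers move at their own pace and stop on an object; FORCE is the grip in N (left out, the last holds). Time passes only in rows, so rows that do not move let the fingers close. It gives the time, the measured TCP pose, the force and the opening at its end, in the units of the state.
- bot.state(): the state, without advancing time (a new reading comes with each control period).
- viewer.read_camera(name): name is "scene" or "top" or "wrist"; returns the picture (420x560x3 uint8, red, green, blue); there is no depth.
- viewer.camera_info(name): a dict with "fx", "fy", "cx", "cy" (pixels), "R" (3x3) and "t" (3): a world point X has camera coordinates R X + t; the wrist camera has in their place "tool_from_camera" (4x4, takes a point from camera to tool coordinates, whose origin is the TCP and whose axes are the flange's). Camera axes: x right, y down, z forward; pixel columns grow to the right and rows downward; lengths in m; the calibration is good to about 2 mm. A picture is of the moment at which its call begins: read the wrist's pose just before it. camera_info takes no time and is no camera call.
- job.sign_off(): hands the job in, once; it reports no verdict.
The state is a dict: "time": time; "joint_pos": joint angles; "joint_vel": joint speeds; "joint_efforts": joint torques, N m; "ee_pos": TCP position; "orientation": TCP orientation; "ft_force": force on the tool from outside, world axes, zero at the start; "moment": the same for the moment, N m; "gripper_width": finger opening in m.
Only numpy, scipy, OpenCV 4.12 (cv2) and the standard library are available. Lean on these libraries where they do the work, as an engineer would, in place of code of your own. Each camera call takes 0.05 s, during which the arm holds its last target.

### The job

Lay the long oak keel blank in the railed bed on the sloping keel jig, either way round. Then turn the tapered clamp peg beside it clockwise until its steel bar lies squarely across the keel, pressing the peg firmly home into its hole as you turn, so that it jams and the bar stays across the keel when you let go. Leave the other things on the bench where they are.

Things in the scene. Friction and masses are not known exactly. Their poses are not given: they have to be found in the camera images.
- keel: Varnished oak keel blank, a plain bar 130 long (its x axis) x 22 wide (y) x 18 high (z), about 60 g, lying flat on the bench at the start. The only oak bar that long; the oak offcut has the same section but is half as long. Origin: centre of its underside.
- jig: The sloping keel jig, fixed to the bench: a plywood board 190 wide x 220 long at 30 degrees from level, lower edge about 30 above the bench, upper edge about 140. It carries the keel's bed and, beside it, the clamp peg. Origin: on the bench under the board's middle; z up, y level towards the uphill side.
- bed: Keel's bed on the board. Origin: middle of its floor, on the board's surface, 85 above the bench. z square to the board, y straight uphill along the bed, x across. Rails 9 high at x = +-14.5, 8 thick, broken off for |y| < 21 so that fingers fit beside the keel. Foot stop, 9 high, face at y = -71; upper end open. The keel lies flat along y, at y = 0 or slid to the stop. The peg's axis: x = +72, y = 0, along z.
- peg_head (a point): Middle of the peg's wooden thumb piece, on the peg's axis, 52 above the board with the peg fully out. It is 12 thick (x) x 30 wide (y) x 28 high (z, 15 down, 13 up). Axes turn with the peg: z along its axis, out of the board; -y along the bar to its tip; the flat faces to grip look to +-x. A collar 24 across and 4 high is below it, then the bar. To be taken square to the board, so with a tilted tool.
- bar_tip (a point): Tip of the flat steel clamp bar fixed to the peg, 85 from the peg's axis; the bar is 14 wide and 6 thick, its underside 28 above the board with the peg fully out and 22 with it home (the keel is 18 high), with a foot button 18 across reaching 2 lower at the tip.
- peg_turn (a joint): Turn of the peg, rad, clockwise seen from above the board. 0: the bar hangs downhill, 0.2 rad from straight down towards the bed; 1.37: the bar lies square across the bed; stop at 1.9. While the peg is loose it turns almost freely and the bar's weight swings it back to 0 as soon as it is let go; once home it takes about 0.15 N m or more to turn.
- peg_in (a joint): How far the peg is pressed along its axis into its hole, m: 0 to 0.002 at the start (loose); 0.006 is home, a firm stop. It slides stiffly, at about 7 N; from 0.003 on the taper grips, the more the deeper, and the push needed rises to about 15 N at home. It stays as deep as it was pushed. Short of about 0.0035 it does not hold the turn.
- offcut: Oak offcut, 65 x 22 x 18, lying on the bench; leave alone. Origin: centre of its underside.
- pin_vise: Steel pin vise, 120 long, 16 thick, lying along its x; leave alone. Origin: under its middle.
- wine_bottle: Dark green wine bottle, 75 across, 300 high, standing; leave alone. Origin: centre of its base.
- dish: Chipped white porcelain palette dish, 124 across, 22 high; leave alone. Origin: centre of its base.
- brush: Brush, 170 long, lying; leave alone.
- glue_jar: Amber jar with steel lid, 60 across, 75 high; leave alone.
Things that resemble listed ones, but are neither listed nor needed, are in the scene too. Leave any turquoise or yellow look-alike of the keel alone.

How it is judged:
By the outcome, as a careful person would: the job done as asked, in the order asked, and still so for the second after the job is handed in, with the robot touching nothing.
It also fails if it takes over 51 s, if anything falls off the work surface, if the arm or the gripper's body presses on something with over 40 N, if the wrist force passes 120 N, or if a joint passes its speed limit or range.

## Working session

There is one attempt and no reset: what is moved stays moved. The work goes in short steps, Python scripts to look and compute and a shell command to move; the robot and the scene stay as the last step left them, time stands still between calls to the robot, and variables do not carry over. Pictures are saved under pics/ and viewed, and the job is handed in when it is done.

```bash
ls; mkdir -p pics; python3 - <<'E'
from rig import bot, viewer, job
import cv2,numpy as np
s=bot.state()
for k in s: print(k,np.round(s[k],4).tolist())
for n in ("scene","top","wrist"):
    im=viewer.read_camera(n); cv2.imwrite(f"pics/{n}0.png",im[:,:,::-1])
    print(n,{k:np.round(v,4).tolist() for k,v in viewer.camera_info(n).items()})
E
```

```text
pics
time 0.0
joint_pos [61.1348, 19.6364, 87.3782, -0.0001, 73.075, -8.3666]
joint_vel [0.0149, 0.0517, 0.0371, 0.0616, -0.0709, -0.0217]
joint_efforts [0.0003, -43.1253, -24.4213, 0.0718, 0.0561, -0.0001]
ee_pos [0.1836, 0.4914, 0.24]
orientation [[-0.9367, 0.3502, -0.0008], [0.3502, 0.9367, -0.0014], [0.0002, -0.0015, -1.0]]
ft_force [-0.2099, -0.215, -0.3445]
moment [0.0045, -0.0041, 0.0004]
gripper_width 0.0918
scene {'fx': 394.4798, 'fy': 394.4798, 'cx': 281.3589, 'cy': 207.9399, 'R': [[-0.7556, 0.655, 0.0039], [0.5044, 0.5856, -0.6346], [-0.4179, -0.4775, -0.7729]], 't': [0.4819, -0.1678, 1.5265]}
top {'fx': 480.0666, 'fy': 480.0666, 'cx': 274.55, 'cy': 206.9697, 'R': [[-0.0288, -0.9995, 0.0093], [-0.9953, 0.0278, -0.0923], [0.092, -0.0119, -0.9957]], 't': [-0.0816, 0.5525, 1.5192]}
wrist {'fx': 350.8873, 'fy': 350.8873, 'cx': 280.0246, 'cy': 210.5319, 'tool_from_camera': [[0.0008, -0.9622, -0.2724, 0.0738], [1.0, 0.0009, -0.0002, 0.0007], [0.0005, -0.2724, 0.9622, -0.1438], [0.0, 0.0, 0.0, 1.0]]}
```

View pics/scene0.png

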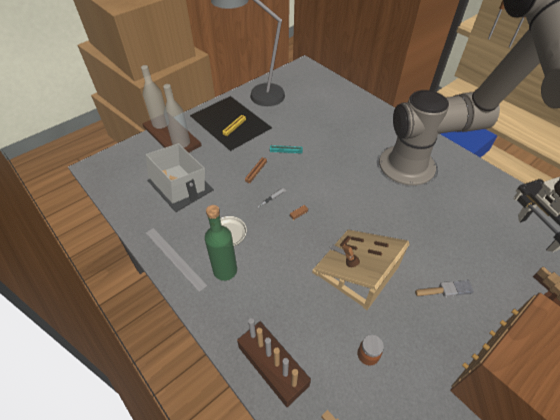

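View pics/top0.png

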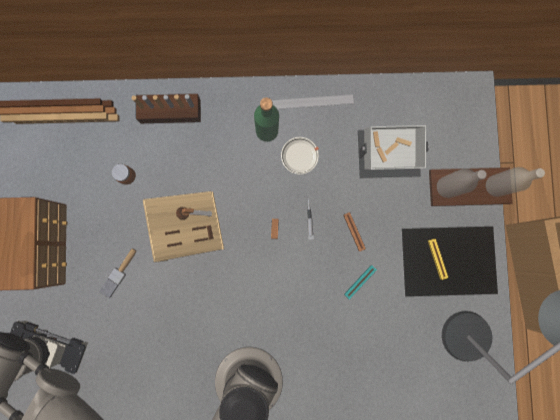

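View pics/wrist0.png

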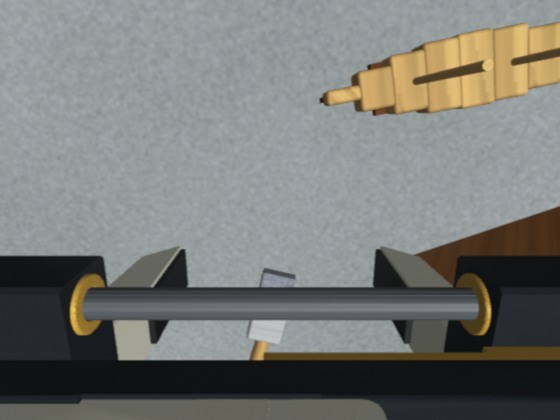

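```bash
python3 - <<'E'
import cv2,numpy as np
im=cv2.imread("pics/top0.png")
a=cv2.resize(im[180:310,130:240],None,fx=5,fy=4.5,interpolation=cv2.INTER_CUBIC)
cv2.imwrite("pics/jigtop.png",cv2.resize(im[185:265,140:230],None,fx=7,fy=7,interpolation=cv2.INTER_CUBIC))
cv2.imwrite("pics/keeltop.png",cv2.resize(im[200:305,260:385],None,fx=5,fy=5,interpolation=cv2.INTER_CUBIC))
im=cv2.imread("pics/scene0.png")
cv2.imwrite("pics/jigscene.png",cv2.resize(im[220:310,305:420],None,fx=6,fy=6,interpolation=cv2.INTER_CUBIC))
E
```

```text
(no output)
```

View pics/jigtop.png

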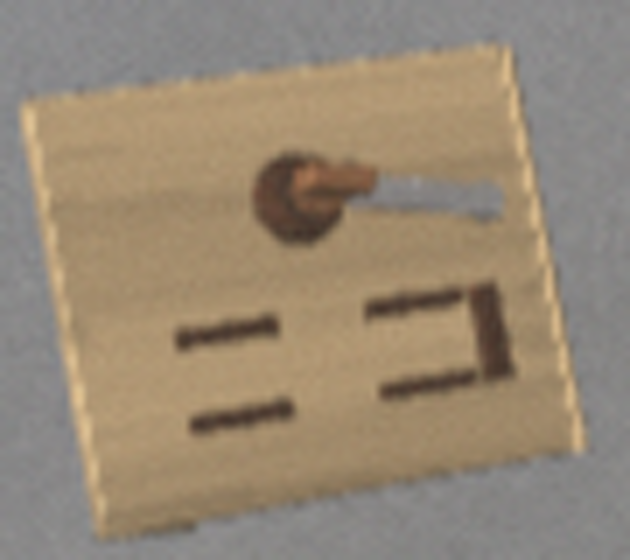

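View pics/keeltop.png

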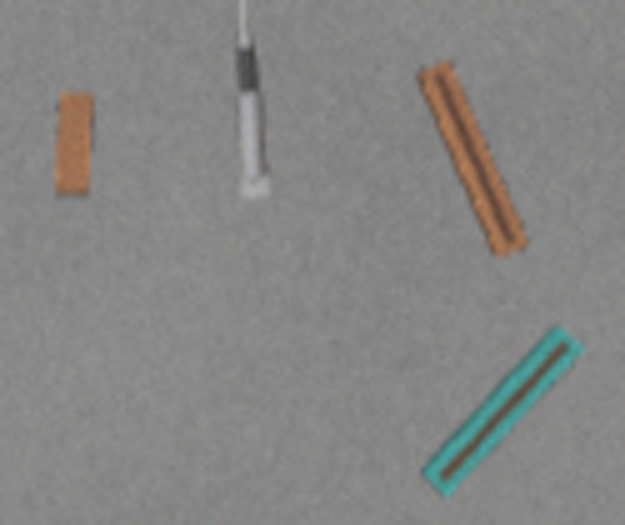

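View pics/jigscene.png

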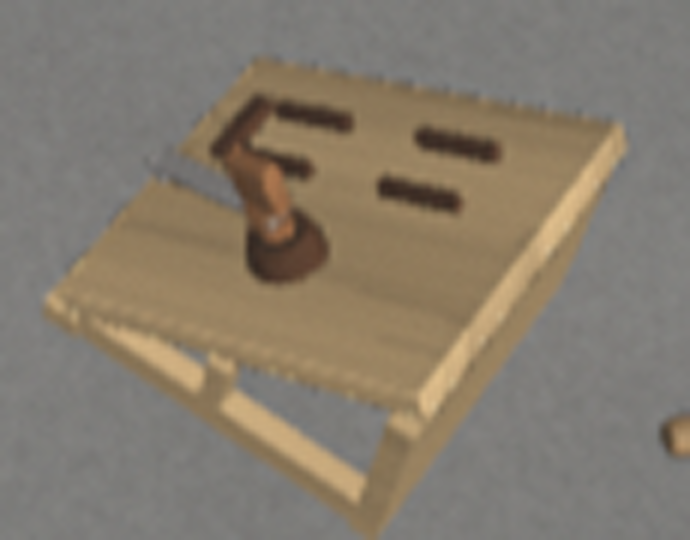

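```bash
cat > h.py <<'E'
import numpy as np,cv2
from scipy.optimize import least_squares
from scipy.spatial.transform import Rotation as Rn
from rig import bot,viewer,job
def cam(name,s=None):
    c=viewer.camera_info(name)
    K=(c['fx'],c['fy'],c['cx'],c['cy'])
    if name=='wrist':
        s=s or bot.state()
        T=np.eye(4);T[:3,:3]=s['orientation'];T[:3,3]=s['ee_pos']
        W=T@np.array(c['tool_from_camera']); Wi=np.linalg.inv(W)
        return K,Wi[:3,:3],Wi[:3,3]
    return K,np.array(c['R']),np.array(c['t'])
def proj(C,X):
    K,R,t=C; p=np.atleast_2d(X)@R.T+t
    return np.c_[K[0]*p[:,0]/p[:,2]+K[2],K[1]*p[:,1]/p[:,2]+K[3]]
def ray(C,uv,z):
    K,R,t=C; uv=np.atleast_2d(uv); d=np.c_[(uv[:,0]-K[2])/K[0],(uv[:,1]-K[3])/K[1],np.ones(len(uv))]@R
    o=-R.T@t; return o+d*((z-o[2])/d[:,2])[:,None]
def bedR(yaw):
    return Rn.from_euler('z',yaw).as_matrix()@Rn.from_euler('x',np.radians(30)).as_matrix()
def bed2w(p,P): return np.atleast_2d(P)@bedR(p[2]).T+np.array([p[0],p[1],.085])
def mv(Rd,pd):
    "shift & turn in tool units from measured pose"
    s=bot.state();R=np.array(s['orientation']);d=R.T@(np.array(pd)-s['ee_pos'])
    rv=Rn.from_matrix(R.T@Rd).as_rotvec(degrees=True)
    print('rows shift',np.round(d/.04,3),'turn',np.round(rv/6,3))
E
python3 - <<'E'
from h import *
B=np.array([[18.5,71,9],[18.5,21,9],[18.5,-21,9],[18.5,-71,9],[-18.5,71,9],[-18.5,21,9],[-18.5,-21,9],[-18.5,-71,9]])/1000.
ut=np.array([(177,340),(278,326),(366,310),(465,297),(191,424),(293,409),(381,391),(476,378)])/7.+(140,185)
us=np.array([(461,203),(380,187),(312,168),(250,155),(498,152),(418,138),(352,125),(275,110)])/6.+(305,220)
ct,cs=cam('top'),cam('scene')
for nm,sel in (('both',(1,1)),('top',(1,0)),('scene',(0,1))):
    f=lambda p:np.r_[sel[0]*(proj(ct,bed2w(p,B))-ut).ravel(),sel[1]*(proj(cs,bed2w(p,B))-us).ravel()]
    r=least_squares(f,[.5,.2,0]);print(nm,np.round(r.x,4),np.degrees(r.x[2]),np.abs(r.fun).max())
    if nm=='both':print(np.round(r.fun.reshape(-1,2),1).tolist())
k=np.array([(420,75),(450,62),(525,243),(500,256)])/5.+(260,200)
w=ray(ct,k,.018);print('keel',np.round(w,4).tolist(),w.mean(0))
o=np.array([(62,94),(92,94),(90,194),(58,194)])/5.+(260,200);print('offcut',ray(ct,o,.018).mean(0))
E
```

```text
both [0.4605 0.1814 0.1538] 8.81153032173475 3.7003278805278796
[[-2.8, 0.1], [-1.3, -0.2], [-0.9, 0.2], [-0.1, -0.1], [-2.8, 0.3], [-1.5, -0.1], [-1.1, 0.5], [0.3, -0.0], [0.2, -0.4], [-0.9, -1.2], [-1.1, -0.8], [-3.7, -1.7], [0.7, -0.2], [-0.5, -1.0], [-1.0, -1.3], [-1.1, -1.6]]
top [0.4606 0.1774 0.1624] 9.302924231734748 1.5864760168933003
scene [0.4611 0.1855 0.1432] 8.205513023493912 2.818684663071167
keel [[0.5183, -0.3211, 0.018], [0.5262, -0.3409, 0.018], [0.4082, -0.3841, 0.018], [0.4003, -0.3676, 0.018]] [ 0.46326029 -0.35343377  0.018     ]
offcut [ 0.48008094 -0.09703206  0.018     ]
```

```bash
cat >> h.py <<'E'
def down(yaw,tilt=None):
    y=np.radians(yaw);x=np.array([np.cos(y),np.sin(y),0]);z=np.array([0,0,-1.]);return np.c_[x,np.cross(z,x),z]
def plan(pd,Rd,n,p0=None,R0=None,dec=2):
    s=bot.state();p=np.array(s['ee_pos'] if p0 is None else p0);R=np.array(s['orientation'] if R0 is None else R0)
    from math import ceil
    out=[]
    for k in range(n):
        m=n-k
        d=R.T@(np.array(pd)-p)/m; rv=Rn.from_matrix(R.T@Rd).as_rotvec(degrees=True)/m
        a=np.round(d/.04,dec);b=np.round(rv/6,dec)
        if max(abs(a).max(),abs(b).max())>1: print('OVER',a,b)
        out.append([a.tolist(),b.tolist()])
        p=p+R@(a*.04);R=R@Rn.from_rotvec(b*6,degrees=True).as_matrix()
    import json
    for k in range(0,n,12): print(json.dumps(out[k:k+12]).replace(' ',''))
    print('end err mm',np.round((p-pd)*1000,2))
    return p,R
E
python3 - <<'E'
from h import *
plan([.48,.15,.26],down(95),12)
E
```

```text
[[[-0.83,-0.45,-0.04],[-0.0,0.0,0.9]],[[-0.87,-0.37,-0.04],[-0.0,0.0,0.9]],[[-0.9,-0.29,-0.04],[-0.0,0.0,0.89]],[[-0.92,-0.2,-0.04],[-0.0,0.0,0.9]],[[-0.93,-0.12,-0.04],[-0.0,0.0,0.89]],[[-0.94,-0.03,-0.04],[-0.0,0.0,0.9]],[[-0.94,0.06,-0.04],[-0.0,0.0,0.89]],[[-0.93,0.15,-0.04],[-0.0,0.0,0.9]],[[-0.91,0.24,-0.04],[-0.0,0.0,0.89]],[[-0.89,0.32,-0.04],[-0.0,0.0,0.9]],[[-0.85,0.4,-0.05],[-0.0,0.0,0.89]],[[-0.81,0.48,-0.04],[-0.01,0.01,0.9]]]
end err mm [ 0.18  0.   -0.02]
```

Candidates for the keel in the top picture:
- The long oak bar at (354,231).
- The oak offcut at (275,229), half as long.
- The turquoise look-alike at (360,281).
- The yellow look-alike at (438,259).

I choose (354,231). The close crop shows it as oak-coloured and about twice the offcut's length.

```bash
python3 -m inch '[[[-0.83,-0.45,-0.04],[0,0,0.9]],[[-0.87,-0.37,-0.04],[0,0,0.9]],[[-0.9,-0.29,-0.04],[0,0,0.89]],[[-0.92,-0.2,-0.04],[0,0,0.9]],[[-0.93,-0.12,-0.04],[0,0,0.89]],[[-0.94,-0.03,-0.04],[0,0,0.9]],[[-0.94,0.06,-0.04],[0,0,0.89]],[[-0.93,0.15,-0.04],[0,0,0.9]],[[-0.91,0.24,-0.04],[0,0,0.89]],[[-0.89,0.32,-0.04],[0,0,0.9]],[[-0.85,0.4,-0.05],[0,0,0.89]],[[-0.81,0.48,-0.04],[0,0,0.9]]]'
cat >> h.py <<'E'
def wshot(name):
    s=bot.state();im=viewer.read_camera('wrist');cv2.imwrite(f'pics/{name}.png',im[:,:,::-1])
    import pickle;pickle.dump({k:np.array(s[k]) for k in('ee_pos','orientation')},open(f'pics/{name}.pkl','wb'))
    print(np.round(s['ee_pos'],4),np.round(s['orientation'],4).tolist(),np.round(s['joint_pos'],1),s['time'],np.round(np.linalg.norm(s['joint_vel']),2))
def wcam(name):
    import pickle;return cam('wrist',pickle.load(open(f'pics/{name}.pkl','rb')))
E
python3 -m inch '[[[0,0,0],[0,0,0]]]'
python3 - <<'E'
from h import *
wshot('w1')
E
```

```text
time: 1.65
ee_pos: [0.4809, 0.1492, 0.2602]
orientation: [[-0.084, 0.996, -0.0], [0.996, 0.084, 0.0], [0.0, -0.0, -1.0]]
ft_force: [-0.5, -0.5, -0.8]
gripper_width: 0.0917
time: 1.78
ee_pos: [0.4815, 0.1485, 0.2599]
orientation: [[-0.084, 0.996, -0.0], [0.996, 0.084, -0.0], [-0.0, -0.0, -1.0]]
ft_force: [0.4, 0.2, -0.8]
gripper_width: 0.0921
[0.4815 0.1485 0.2599] [[-0.0836, 0.9965, -0.0002], [0.9965, 0.0836, -0.0003], [-0.0003, -0.0003, -1.0]] [ 8.4 16.5 88.7 -0.  74.8  3.6] 1.775 3.84
```

View pics/w1.png

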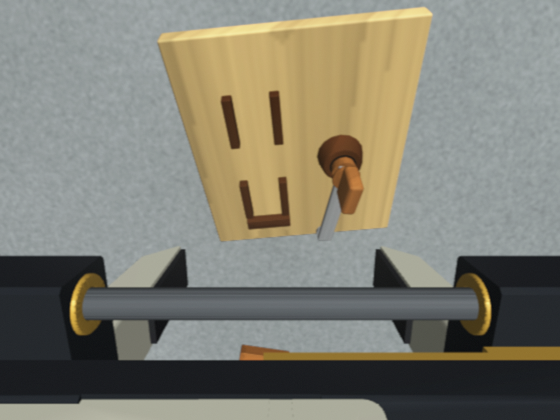

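```bash
python3 - <<'E'
import cv2
im=cv2.imread("pics/w1.png")
cv2.imwrite("pics/w1c.png",cv2.resize(im[85:245,205:365],None,fx=3.75,fy=3.75,interpolation=cv2.INTER_CUBIC))
E
```

```text
(no output)
```

View pics/w1c.png

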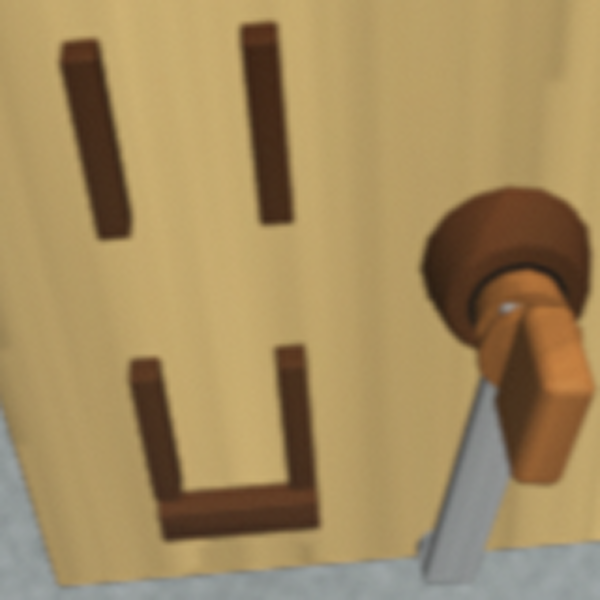

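```bash
python3 - <<'E'
from h import *
C=wcam('w1'); ct,cs=cam('top'),cam('scene')
q=lambda L:np.array([(-22.5,L,9),(-14.5,L,9),(-22.5,21,9),(-14.5,21,9),(14.5,L,9),(22.5,L,9),(14.5,21,9),(22.5,21,9),(-22.5,-21,9),(-14.5,-21,9),(14.5,-21,9),(22.5,-21,9),(22.5,-71-8,9)])/1000
uv=np.array([(64,62),(100,58),(99,240),(131,236),(243,44),(277,42),(262,224),(293,222),(132,379),(160,377),(278,366),(304,364),(320,525)])/3.75+(205,85)
B2=lambda L:np.array([[18.5,L,9],[18.5,21,9],[18.5,-21,9],[-18.5,L,9],[-18.5,21,9],[-18.5,-21,9]])/1000
ut=np.array([(177,340),(278,326),(366,310),(191,424),(293,409),(381,391)])/7.+(140,185)
us=np.array([(461,203),(380,187),(312,168),(498,152),(418,138),(352,125)])/6.+(305,220)
for nm,w in (('wrist',(1,0,0)),('top',(0,1,0)),('scene',(0,0,1)),('all',(1,.7,.7))):
    f=lambda p:np.r_[w[0]*(proj(C,bed2w(p,q(p[3])))-uv).ravel(),w[1]*(proj(ct,bed2w(p,B2(p[3])))-ut).ravel(),w[2]*(proj(cs,bed2w(p,B2(p[3])))-us).ravel()]
    r=least_squares(f,[.5,.2,0.15,65]);print(nm,np.round(r.x,4),np.degrees(r.x[2]),np.abs(r.fun).max())
    if nm=='wrist':
        print(np.round(r.fun[:26].reshape(-1,2),1).tolist()); 
        for zz in (.083,.087):pass
E
```

```text
wrist [ 0.461   0.1783  0.171  65.1309] 9.794772692499974 1.532063015433181
[[-1.1, -0.1], [-0.2, 0.1], [-0.2, 0.2], [0.6, 0.4], [-0.2, 0.3], [1.3, -0.1], [-0.2, 0.6], [0.9, 0.3], [-1.2, -0.1], [-0.1, -0.3], [-0.6, 0.0], [1.0, -0.2], [0.1, -1.5]]
top [ 0.4607  0.1778  0.169  66.1199] 9.685018710879529 0.25691217673119127
scene [ 0.4611  0.1855  0.1724 65.5543] 9.87816785586958 0.37720720534582597
all [ 0.4609  0.1784  0.1709 65.0995] 9.791326487373565 1.653185584140033
```

```bash
python3 - <<'E'
from h import *
C=wcam('w1'); ct,cs=cam('top'),cam('scene')
q=lambda L:np.array([(-22.5,L,9),(-14.5,L,9),(-22.5,21,9),(-14.5,21,9),(14.5,L,9),(22.5,L,9),(14.5,21,9),(22.5,21,9),(-22.5,-21,9),(-14.5,-21,9),(14.5,-21,9),(22.5,-21,9)])/1000
uv=np.array([(64,62),(100,58),(99,240),(131,236),(243,44),(277,42),(262,224),(293,222),(132,379),(160,377),(278,366),(304,364)])/3.75+(205,85)
B2=lambda L:np.array([[18.5,L,9],[18.5,21,9],[18.5,-21,9],[-18.5,L,9],[-18.5,21,9],[-18.5,-21,9]])/1000
ut=np.array([(177,340),(278,326),(366,310),(191,424),(293,409),(381,391)])/7.+(140,185)
us=np.array([(461,203),(380,187),(312,168),(498,152),(418,138),(352,125)])/6.+(305,220)
for nm,w in (('wrist',(1,0,0)),('top',(0,1,0)),('ts',(0,1,1)),('all',(1,.7,.7))):
    z=lambda p:np.array([0,0,p[4]])
    f=lambda p:np.r_[w[0]*(proj(C,bed2w(p,q(p[3]))+z(p))-uv).ravel(),w[1]*(proj(ct,bed2w(p,B2(p[3]))+z(p))-ut).ravel(),w[2]*(proj(cs,bed2w(p,B2(p[3]))+z(p))-us).ravel()]
    r=least_squares(f,[.5,.2,0.15,65,0]);print(nm,np.round(r.x,4),np.degrees(r.x[2]),np.abs(r.fun).max())
# keel check in scene
k=np.array([.463,-.353,.009]);print(proj(cs,k),proj(ct,k))
p=[.461,.178,.171];print(proj(cs,bed2w(p,[[.072,0,.052]])),proj(C,bed2w(p,[[.072,0,.052]])),proj(C,bed2w(p,[[.072,0,.065]])),proj(C,bed2w(p,[[.055,-.083,.03]])))
E
```

```text
wrist [ 4.60900e-01  1.78000e-01  1.73300e-01  6.55928e+01 -3.00000e-03] 9.931216176607053 0.8890425914589741
top [ 4.61700e-01  1.82500e-01  1.68800e-01  6.73436e+01 -2.74000e-02] 9.672527513606031 0.26362771041857513
ts [ 4.59100e-01  1.81300e-01  1.70100e-01  6.63079e+01 -6.20000e-03] 9.748453120377501 1.2317515063320457
all [ 4.60800e-01  1.78100e-01  1.73200e-01  6.56101e+01 -3.30000e-03] 9.92460836814058 1.6405987783891987
[[255.19667375 169.21147806]] [[354.10786782 231.93685986]]
[[346.30917167 248.89071691]] [[350.28314509 192.68404984]] [[353.34494764 204.1225956 ]] [[323.93783555 239.09774607]]
```

```bash
python3 - <<'E'
from h import *
plan([.463,-.353,.16],down(21),14)
E
```

```text
[[[-0.89,-0.11,0.18],[-0.0,0.0,0.88]],[[-0.9,-0.03,0.18],[-0.0,0.0,0.88]],[[-0.9,0.06,0.18],[-0.0,0.0,0.88]],[[-0.89,0.14,0.18],[-0.0,0.0,0.88]],[[-0.87,0.22,0.18],[-0.0,0.0,0.88]],[[-0.85,0.3,0.18],[-0.0,0.0,0.88]],[[-0.81,0.38,0.18],[-0.0,0.0,0.88]],[[-0.78,0.45,0.18],[-0.0,0.0,0.88]],[[-0.73,0.52,0.18],[-0.0,0.0,0.88]],[[-0.68,0.58,0.18],[-0.0,0.0,0.88]],[[-0.62,0.64,0.17],[-0.0,0.0,0.88]],[[-0.56,0.7,0.18],[-0.0,0.0,0.88]]]
[[[-0.5,0.75,0.17],[-0.0,0.0,0.88]],[[-0.42,0.79,0.18],[-0.01,0.01,0.88]]]
end err mm [ 0.07  0.16 -0.2 ]
```

```bash
python3 -m inch '[[[-0.89,-0.11,0.1],[0,0,0.88]],[[-0.9,-0.03,0.1],[0,0,0.88]],[[-0.9,0.06,0.18],[0,0,0.88]],[[-0.89,0.14,0.18],[0,0,0.88]],[[-0.87,0.22,0.18],[0,0,0.88]],[[-0.85,0.3,0.18],[0,0,0.88]],[[-0.81,0.38,0.18],[0,0,0.88]],[[-0.78,0.45,0.18],[0,0,0.88]],[[-0.73,0.52,0.18],[0,0,0.88]],[[-0.68,0.58,0.18],[0,0,0.88]],[[-0.62,0.64,0.2],[0,0,0.88]],[[-0.56,0.7,0.2],[0,0,0.88]]]' && python3 -m inch '[[[-0.5,0.75,0.22],[0,0,0.88]],[[-0.42,0.79,0.22],[0,0,0.88]],[[0,0,0],[0,0,0]],[[0,0,0],[0,0,0]]]'
python3 - <<'E'
from h import *
wshot('w2')
E
```

```text
time: 3.32
ee_pos: [0.4661, -0.28, 0.1784]
orientation: [[0.852, 0.524, -0.0], [0.524, -0.852, 0.001], [0.0, -0.001, -1.0]]
ft_force: [0.2, 0.1, 0.1]
gripper_width: 0.0913
time: 3.82
ee_pos: [0.4639, -0.3507, 0.161]
orientation: [[0.932, 0.362, -0.0], [0.362, -0.932, 0.001], [0.0, -0.001, -1.0]]
ft_force: [0.6, 0.9, -0.6]
gripper_width: 0.0916
[ 0.4639 -0.3507  0.161 ] [[0.9323, 0.3617, -0.0004], [0.3617, -0.9323, 0.0012], [0.0001, -0.0013, -1.0]] [-44.7  29.6  84.7   0.   65.8  24.1] 3.825 1.04
```

View pics/w2.png

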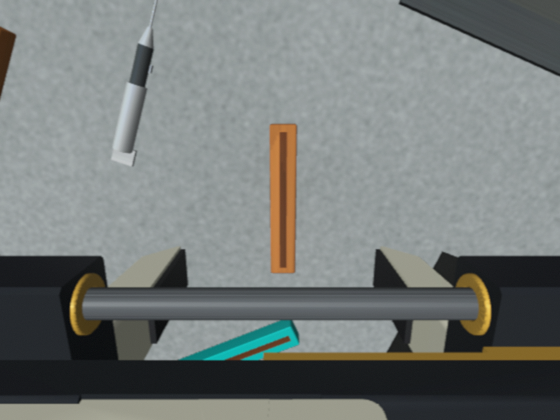

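```bash
python3 - <<'E'
from h import *
C=wcam('w2');im=cv2.imread('pics/w2.png')
hsv=cv2.cvtColor(im,cv2.COLOR_BGR2HSV)
m=((hsv[...,0]<22)&(hsv[...,1]>90)).astype(np.uint8);m[:110]=0;m[278:]=0;m[:,:250]=0;m[:,320:]=0
c=max(cv2.findContours(m,0,2)[0],key=cv2.contourArea);c=cv2.convexHull(c)
b=cv2.boxPoints(cv2.minAreaRect(c));print(b.tolist())
w=ray(C,b,.017)
e=[np.linalg.norm(w[i]-w[(i+1)%4]) for i in range(4)];print(np.round(e,4))
i=0 if e[0]>e[1] else 1
d=w[(i+1)%4]-w[i];yaw=(np.degrees(np.arctan2(d[1],d[0]))+90)%180-90;print('c',w.mean(0),yaw)
p=w.mean(0)
plan([p[0],p[1],.019],down(yaw),5)
E
```

```text
[[270.0, 124.0], [296.0, 124.0], [296.0, 272.0], [270.0, 272.0]]
[0.0207 0.129  0.0233 0.129 ]
c [ 0.46375395 -0.35255413  0.017     ] 21.96176763457177
[[[-0.01,0.01,0.71],[-0.0,-0.0,-0.02]],[[-0.0,0.01,0.71],[-0.0,-0.0,-0.03]],[[-0.01,0.01,0.71],[-0.0,-0.0,-0.02]],[[-0.0,0.01,0.71],[-0.0,-0.0,-0.03]],[[-0.01,0.0,0.72],[-0.01,-0.0,-0.02]]]
end err mm [-0.24  0.11 -0.14]
```

```bash
python3 -m inch '[[[0,0.01,0.71],[0,0,-0.02]],[[0,0.01,0.71],[0,0,-0.02]],[[0,0.01,0.71],[0,0,-0.02]],[[0,0.01,0.71],[0,0,-0.02]],[[-0.02,0.01,0.71],[0,0,-0.03]],[[0,0,0],[0,0,0]]]' && python3 -m inch '[[[0,0,0],[0,0,0]],[[0,0,0],[0,0,0]],[[0,0,0],[0,0,0]],[[0,0,0],[0,0,0]],[[0,0,0],[0,0,0]],[[0,0,0],[0,0,0]]]' 0 35
python3 - <<'E'
from h import *
wshot('w3')
E
```

```text
time: 4.62
ee_pos: [0.4631, -0.3521, 0.0178]
orientation: [[0.928, 0.372, -0.003], [0.372, -0.928, 0.003], [-0.001, -0.004, -1.0]]
ft_force: [-0.7, 0.0, 0.2]
gripper_width: 0.092
time: 5.38
ee_pos: [0.4637, -0.3544, 0.019]
orientation: [[0.929, 0.37, -0.0], [0.37, -0.929, 0.0], [0.0, -0.0, -1.0]]
ft_force: [-0.5, 0.6, -0.7]
gripper_width: 0.0365
[ 0.4637 -0.3544  0.019 ] [[0.9289, 0.3703, -0.0], [0.3703, -0.9289, 0.0002], [0.0, -0.0002, -1.0]] [-44.9  40.1  91.6   0.   48.3  23.3] 5.375 0.15
```

Still closing; wait, then lift.

```bash
python3 -m inch '[[[0,0,0],[0,0,0]],[[0,0,0],[0,0,0]],[[0,0,0],[0,0,0]],[[0,0,0],[0,0,0]]]'; python3 -m inch '[[[0,0,-0.5],[0,0,0]],[[0,0,-1],[0,0,0]]]'
python3 - <<'E'
from h import *
wshot('w3')
E
```

```text
time: 5.92
ee_pos: [0.4637, -0.3543, 0.019]
orientation: [[0.929, 0.37, -0.0], [0.37, -0.929, 0.0], [0.0, -0.0, -1.0]]
ft_force: [-0.3, 0.3, -0.0]
gripper_width: 0.022
time: 6.18
ee_pos: [0.4628, -0.3535, 0.0781]
orientation: [[0.929, 0.37, -0.003], [0.37, -0.929, 0.003], [-0.002, -0.004, -1.0]]
ft_force: [1.8, -0.2, -0.7]
gripper_width: 0.0217
[ 0.4628 -0.3535  0.0781] [[0.9289, 0.3703, -0.003], [0.3703, -0.9289, 0.0031], [-0.0016, -0.004, -1.0]] [-44.9  35.3  89.3   0.   55.6  23.3] 6.175 50.02
```

View pics/w3.png

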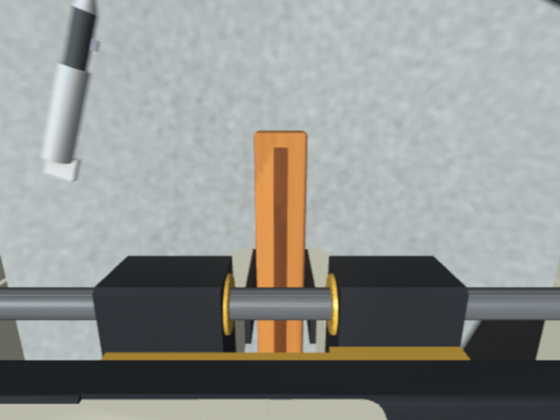

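```bash
cat >> h.py <<'E'
BED=np.array([.461,.178,np.radians(9.85)])
def bedtool(turn=0.):
    "tool x along bed y turned clockwise by turn rad seen from above"
    B=bedR(BED[2]);R=np.c_[B[:,1],B[:,0],-B[:,2]]
    return R@Rn.from_rotvec([0,0,turn]).as_matrix()
def cl(): s=bot.state(); B=bedR(BED[2]); print('bed tcp mm',np.round((np.array(s['ee_pos'])-[BED[0],BED[1],.085])@B*1000,2),'force bed',np.round(np.array(s['ft_force'])@B,1),'rv deg vs bedtool',np.round(Rn.from_matrix(bedtool().T@s['orientation']).as_rotvec(degrees=True),2),'J',np.round(s['joint_pos'],1),'w',s['gripper_width'],'t',s['time'])
E
python3 - <<'E'
from h import *
C=wcam('w3')
import pickle
s=pickle.load(open('pics/w3.pkl','rb'))
# end in tool x: solve
from scipy.optimize import brentq
g=lambda x:proj(C,s['ee_pos']+s['orientation']@np.array([x,0,.001]))[0,1]-131
print('keel end tool x',brentq(g,.02,.12))
s=bot.state();R0=np.array(s['orientation']);Rd=bedtool()
Rm=R0@Rn.from_rotvec(Rn.from_matrix(R0.T@Rd).as_rotvec()*.5).as_matrix()
p,R=plan([.44,-.08,.24],Rm,8)
p,R=plan(bed2w(BED,[[0,0,.10]])[0],Rd,8,p,R)
print(p)
E
```

```text
keel end tool x 0.06590416671462636
[[[0.25,-0.83,-0.49],[0.22,0.26,-0.79]],[[0.33,-0.81,-0.46],[0.22,0.26,-0.79]],[[0.41,-0.79,-0.43],[0.22,0.26,-0.79]],[[0.48,-0.77,-0.41],[0.21,0.26,-0.79]],[[0.55,-0.73,-0.37],[0.22,0.27,-0.8]],[[0.63,-0.69,-0.34],[0.21,0.26,-0.79]],[[0.69,-0.65,-0.31],[0.22,0.27,-0.8]],[[0.75,-0.6,-0.28],[0.21,0.26,-0.79]]]
end err mm [-0.1   0.14  0.16]
[[[0.53,-0.22,0.39],[0.22,0.26,-0.79]],[[0.54,-0.16,0.4],[0.22,0.26,-0.79]],[[0.54,-0.11,0.42],[0.22,0.26,-0.79]],[[0.53,-0.06,0.44],[0.21,0.26,-0.8]],[[0.52,-0.0,0.45],[0.22,0.27,-0.79]],[[0.51,0.05,0.47],[0.21,0.26,-0.8]],[[0.49,0.1,0.48],[0.22,0.27,-0.79]],[[0.46,0.16,0.49],[0.21,0.26,-0.8]]]
end err mm [ 0.   -0.1   0.12]
[0.46955351 0.12863515 0.17172562]
```

```bash
python3 -m inch '[[[0.25,-0.83,-0.49],[0.22,0.26,-0.79]],[[0.33,-0.81,-0.46],[0.22,0.26,-0.79]],[[0.41,-0.79,-0.43],[0.22,0.26,-0.79]],[[0.48,-0.77,-0.41],[0.21,0.26,-0.79]],[[0.55,-0.73,-0.37],[0.22,0.27,-0.8]],[[0.63,-0.69,-0.34],[0.21,0.26,-0.79]],[[0.69,-0.65,-0.31],[0.22,0.27,-0.8]],[[0.75,-0.6,-0.28],[0.21,0.26,-0.79]]]' && python3 -m inch '[[[0.53,-0.22,0.39],[0.22,0.26,-0.79]],[[0.54,-0.16,0.4],[0.22,0.26,-0.79]],[[0.54,-0.11,0.42],[0.22,0.26,-0.79]],[[0.53,-0.06,0.44],[0.21,0.26,-0.8]],[[0.52,0,0.45],[0.22,0.27,-0.79]],[[0.51,0.05,0.47],[0.21,0.26,-0.8]],[[0.49,0.1,0.48],[0.22,0.27,-0.79]],[[0.46,0.16,0.49],[0.21,0.26,-0.8]],[[0,0,0],[0,0,0]],[[0,0,0],[0,0,0]]]'
python3 - <<'E'
from h import *
cl();wshot('w4')
E
```

```text
time: 7.22
ee_pos: [0.4388, -0.078, 0.2367]
orientation: [[0.491, 0.87, 0.047], [0.831, -0.484, 0.273], [0.26, -0.095, -0.961]]
ft_force: [0.1, -0.0, -1.3]
gripper_width: 0.0213
time: 8.48
ee_pos: [0.4684, 0.1293, 0.1685]
orientation: [[-0.145, 0.985, -0.089], [0.852, 0.17, 0.496], [0.503, -0.004, -0.864]]
ft_force: [1.0, 0.5, -1.0]
gripper_width: 0.0215
bed tcp mm [-1.08 -0.92 96.93] force bed [ 1.1 -0.2 -1. ] rv deg vs bedtool [0.15 0.23 0.15] J [-11.3  23.8 100.9  29.9  70.  -35.2] w 0.021546044703890068 t 8.475
[0.4684 0.1293 0.1685] [[-0.1453, 0.9854, -0.0887], [0.8517, 0.1702, 0.4956], [0.5035, -0.0035, -0.864]] [-11.3  23.8 100.9  29.9  70.  -35.2] 8.475 0.79
```

View pics/w4.png

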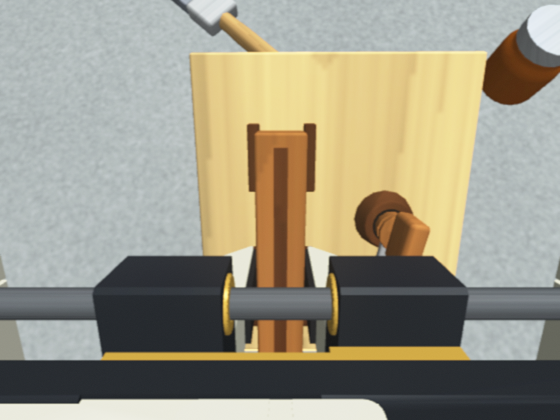

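```bash
python3 - <<'E'
from h import *
C=wcam('w4')
print(np.round(proj(C,bed2w(BED,np.array([(-22.5,65.3,9),(22.5,65.3,9),(-22.5,21,9),(22.5,21,9),(72,0,65)])/1000)),1).tolist())
im=cv2.imread("pics/w4.png")
cv2.imwrite("pics/w4c.png",cv2.resize(im[110:260,235:445],None,fx=3.7,fy=3.7,interpolation=cv2.INTER_CUBIC))
E
```

```text
[[246.9, 124.3], [317.1, 124.2], [248.7, 191.8], [315.3, 191.8], [416.3, 252.5]]
```

View pics/w4c.png

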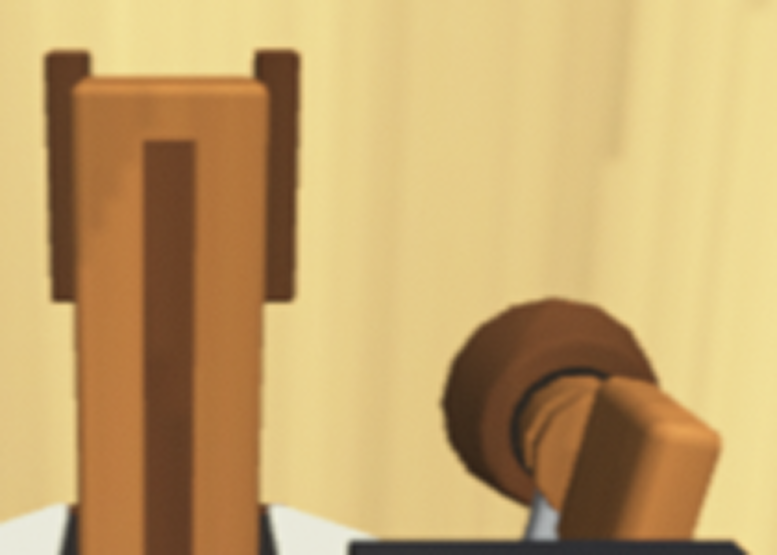

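```bash
python3 -m inch '[[[-0.03,0.03,0.4],[0,0,0]],[[0,0,0.5],[0,0,0]],[[0,0,0.5],[0,0,0]],[[0,0,0.25],[0,0,0]],[[0,0,0],[0,0,0]],[[0,0,0],[0,0,0]]]'
python3 - <<'E'
from h import *
cl()
E
```

```text
time: 9.28
ee_pos: [0.4642, 0.1615, 0.1111]
orientation: [[-0.146, 0.985, -0.088], [0.851, 0.171, 0.496], [0.504, -0.003, -0.864]]
ft_force: [-0.2, -0.7, -0.4]
gripper_width: 0.0215
bed tcp mm [ 0.34 -1.54 31.05] force bed [-0.3 -0.8 -0.1] rv deg vs bedtool [0.12 0.27 0.09] J [ -7.7  28.4 104.9  33.2  61.3 -37.5] w 0.021547803946350672 t 9.275
```

```bash
python3 -m inch '[[[0,0,0.15],[0,0,0]],[[0,0,0.08],[0,0,0]],[[0,0,0],[0,0,0]],[[0,0,0],[0,0,0]]]'
python3 - <<'E'
from h import *
cl();wshot('w5')
E
```

```text
time: 9.78
ee_pos: [0.463, 0.1663, 0.1028]
orientation: [[-0.146, 0.985, -0.089], [0.851, 0.171, 0.496], [0.504, -0.003, -0.864]]
ft_force: [0.2, 0.4, -0.6]
gripper_width: 0.0216
bed tcp mm [-1.00e-02 -1.40e+00  2.14e+01] force bed [ 0.2  0.1 -0.7] rv deg vs bedtool [0.17 0.28 0.09] J [ -7.2  29.2 105.4  33.7  60.1 -37.9] w 0.021574721774872727 t 9.775
[0.463  0.1663 0.1028] [[-0.1461, 0.9852, -0.0892], [0.8511, 0.1712, 0.4963], [0.5043, -0.0034, -0.8635]] [ -7.2  29.2 105.4  33.7  60.1 -37.9] 9.775 0.13
```

View pics/w5.png

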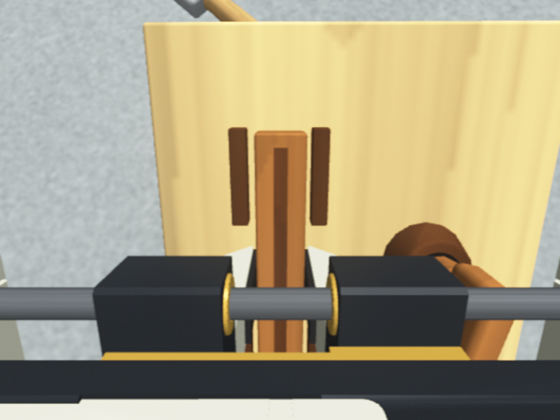

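```bash
python3 -m inch '[[[0,0,0.04],[0,0,0]],[[0,0,0.03],[0,0,0]],[[0,0,0],[0,0,0]]]'
python3 - <<'E'
from h import *
cl()
E
```

```text
time: 10.2
ee_pos: [0.4629, 0.1673, 0.101]
orientation: [[-0.147, 0.985, -0.089], [0.851, 0.171, 0.496], [0.504, -0.003, -0.864]]
ft_force: [-2.1, -4.1, 7.5]
gripper_width: 0.0219
bed tcp mm [ 0.04 -1.38 19.33] force bed [-2.8  0.6  8.3] rv deg vs bedtool [0.14 0.27 0.06] J [ -7.   29.3 105.5  33.9  59.8 -38.1] w 0.021864421013858753 t 10.2
```

```bash
python3 -m inch '[[[0,0,0],[0,0,0]],[[0,0,0],[0,0,0]],[[0,0,0],[0,0,0]]]' 0.4
python3 - <<'E'
from h import *
cl();wshot('w6')
E
```

```text
time: 10.58
ee_pos: [0.4627, 0.1678, 0.1003]
orientation: [[-0.146, 0.985, -0.089], [0.851, 0.171, 0.496], [0.504, -0.004, -0.863]]
ft_force: [-0.1, -0.6, -0.1]
gripper_width: 0.0365
bed tcp mm [-0.13 -1.35 18.41] force bed [-0.2 -0.5  0.2] rv deg vs bedtool [0.19 0.29 0.1 ] J [ -7.   29.4 105.6  33.9  59.7 -38.1] w 0.03653709705652719 t 10.575
[0.4627 0.1678 0.1003] [[-0.146, 0.9852, -0.0895], [0.851, 0.1712, 0.4964], [0.5044, -0.0037, -0.8635]] [ -7.   29.4 105.6  33.9  59.7 -38.1] 10.575 0.06
```

View pics/w6.png

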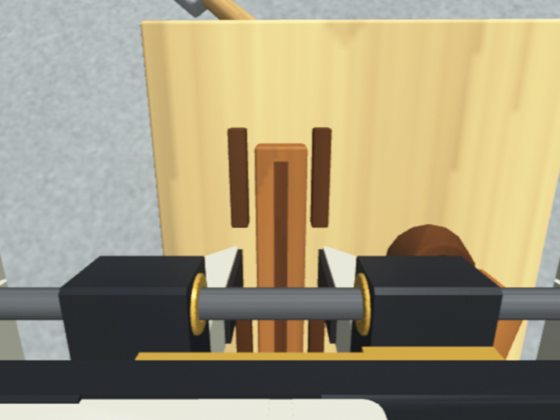

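```bash
python3 -m inch '[[[0,0,-0.4],[0,0,0]],[[0,0,-0.9],[0,0,0]],[[0,0,-0.9],[0,0,0]],[[0.02,0.6,0],[0,0,0.6]],[[-0.02,0.6,0],[0,0,0.7]],[[-0.02,0.6,0],[0,0,0.6]],[[0,0,0],[0,0,0]],[[0,0,0],[0,0,0]]]' 0.65
python3 - <<'E'
from h import *
cl();wshot('w7')
plan(bed2w(BED,[[.072,0,.055]])[0],bedtool(.2),4)
E
```

```text
time: 11.62
ee_pos: [0.5411, 0.1313, 0.1736]
orientation: [[0.051, 0.995, -0.09], [0.868, 0.001, 0.496], [0.494, -0.103, -0.863]]
ft_force: [-0.1, -0.2, -0.3]
gripper_width: 0.0594
bed tcp mm [ 70.96  -7.43 106.59] force bed [-0.1 -0.3 -0.2] rv deg vs bedtool [ 0.24  0.27 11.44] J [ -9.7  30.1  88.8  29.5  74.5 -19.6] w 0.05939166149036097 t 11.625
[0.5411 0.1313 0.1736] [[0.0506, 0.9947, -0.0899], [0.8682, 0.0007, 0.4963], [0.4937, -0.1032, -0.8635]] [ -9.7  30.1  88.8  29.5  74.5 -19.6] 11.625 0.79
[[[0.04,-0.0,0.32],[-0.01,-0.01,-0.0]],[[0.05,-0.0,0.32],[-0.01,-0.01,-0.0]],[[0.05,-0.0,0.32],[-0.01,-0.01,-0.0]],[[0.04,-0.01,0.33],[-0.01,-0.01,-0.0]]]
end err mm [-0.19 -0.07 -0.02]
```

View pics/w7.png

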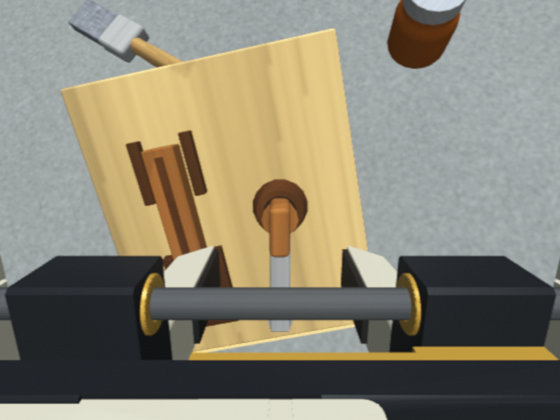

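```bash
python3 - <<'E'
from h import *
C=wcam('w7')
c,s_=np.cos(.2),np.sin(.2)
P=lambda x,y,z:[.072+x*c+y*s_,-x*s_+y*c,z]
print(np.round(proj(C,bed2w(BED,[P(-.006,.015,.065),P(.006,.015,.065),P(-.006,-.015,.065),P(.006,-.015,.065),P(0,-.085,.034)])),1).tolist())
im=cv2.imread("pics/w7.png")
cv2.imwrite("pics/w7c.png",cv2.resize(im[170:340,200:370],None,fx=3.5,fy=3.5,interpolation=cv2.INTER_CUBIC))
E
```

```text
[[268.9, 209.1], [290.8, 209.2], [269.3, 259.8], [290.3, 259.9], [280.0, 333.5]]
```

View pics/w7c.png

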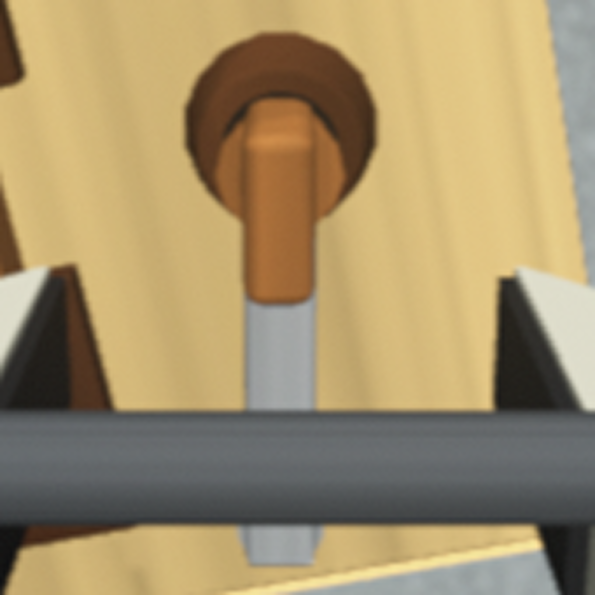

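```bash
python3 -m inch '[[[0.09,0,0.2],[0,0,0]],[[0.09,0,0.4],[0,0,0]],[[0,0,0.42],[-0.02,-0.02,0]],[[0,0,0.23],[-0.02,-0.02,0]],[[0,0,0],[0,0,0]],[[0,0,0],[0,0,0]]]'
python3 - <<'E'
from h import *
cl()
E
```

```text
time: 12.42
ee_pos: [0.5381, 0.1625, 0.134]
orientation: [[0.051, 0.995, -0.085], [0.87, -0.003, 0.493], [0.49, -0.099, -0.866]]
ft_force: [-0.0, 0.9, 0.6]
gripper_width: 0.06
bed tcp mm [73.3  -0.15 56.64] force bed [0.1 1.1 0.1] rv deg vs bedtool [-0.04 -0.   11.48] J [ -6.5  32.5  91.9  31.2  68.1 -19.9] w 0.05995644540728144 t 12.425
```

Well placed (z 56.6). Close on the head with 60 N.

```bash
python3 -m inch '[[[0,-0.02,0.02],[0,0,0]],[[0,0,0],[0,0,0]],[[0,0,0],[0,0,0]],[[0,0,0],[0,0,0]],[[0,0,0],[0,0,0]],[[0,0,0],[0,0,0]],[[0,0,0],[0,0,0]]]' 0 60
python3 - <<'E'
from h import *
cl();s=bot.state();print(np.round(s['moment'],3))
E
```

```text
time: 13.3
ee_pos: [0.5367, 0.1629, 0.1332]
orientation: [[0.051, 0.995, -0.086], [0.87, -0.002, 0.493], [0.49, -0.1, -0.866]]
ft_force: [-1.4, -1.5, 2.3]
gripper_width: 0.0113
bed tcp mm [7.200e+01 2.000e-02 5.559e+01] force bed [-1.7  0.1  2.6] rv deg vs bedtool [2.00e-02 1.00e-02 1.15e+01] J [ -6.5  32.4  92.1  31.2  68.  -20. ] w 0.01125471473022922 t 13.3
[-0.344  0.392  0.191]
```

```bash
python3 -m inch '[[[0,0,0],[0,0,0.5]],[[0,0,0],[0,0,0.8]],[[0,0,0],[0,0,0.8]],[[0,0,0],[0,0,0.8]],[[0,0,0],[0,0,0.8]],[[0,0,0],[0,0,0.8]],[[0,0,0],[0,0,0.8]],[[0,0,0],[0,0,0.8]],[[0,0,0],[0,0,0.8]],[[0,0,0],[0,0,0.5]],[[0,0,0],[0,0,0]]]'
python3 - <<'E'
from h import *
cl();s=bot.state();print(np.round(s['moment'],3));wshot('w8')
E
```

```text
time: 14.68
ee_pos: [0.537, 0.1628, 0.133]
orientation: [[0.732, 0.676, -0.085], [0.62, -0.61, 0.492], [0.281, -0.413, -0.866]]
ft_force: [-1.5, -1.5, 0.7]
gripper_width: 0.0118
bed tcp mm [72.29 -0.23 55.61] force bed [-1.7 -0.7  1.3] rv deg vs bedtool [-3.000e-02 -1.000e-02  5.587e+01] J [-6.5 32.5 92.1 31.2 67.9 24.4] w 0.011838527581097413 t 14.675
[-0.614  0.258  0.103]
[0.537  0.1628 0.133 ] [[0.7324, 0.6755, -0.0852], [0.6203, -0.6105, 0.4924], [0.2807, -0.4135, -0.8662]] [-6.5 32.5 92.1 31.2 67.9 24.4] 14.675 1.39
```

View pics/w8.png

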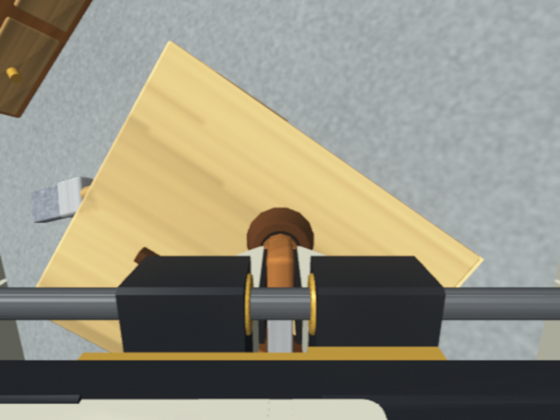

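```bash
python3 -m inch '[[[0,0,0.03],[0,0,0.5]],[[0,0,0.03],[0,0,0.6]],[[0,0,0.03],[0,0,0.6]],[[0,0,0.03],[0,0,0.6]],[[0,0,0.03],[0,0,0.6]],[[0,0,0.03],[0,0,0.6]],[[0,0,0],[0,0,0]]]'
python3 - <<'E'
from h import *
cl();s=bot.state();print(np.round(s['moment'],3))
E
```

```text
time: 15.6
ee_pos: [0.537, 0.165, 0.129]
orientation: [[0.925, 0.37, -0.083], [0.361, -0.793, 0.492], [0.116, -0.485, -0.867]]
ft_force: [-5.5, -13.9, 18.2]
gripper_width: 0.012
bed tcp mm [72.63 -0.34 51.06] force bed [-7.8 -2.  22.1] rv deg vs bedtool [-1.700e-01  1.000e-02  7.678e+01] J [-6.2 32.7 92.4 31.4 67.2 45.2] w 0.012007826478117179 t 15.6
[-0.859  1.455  0.767]
```

```bash
python3 -m inch '[[[-0.01,0,0.02],[0,0,0.6]],[[0,0,0.02],[0,0,0.6]],[[0,0,0.02],[0,0,0.6]],[[0,0,0.01],[0,0,0.4]],[[0,0,0],[0,0,0]]]'
python3 - <<'E'
from h import *
cl();s=bot.state();print(np.round(s['moment'],3))
E
```

```text
time: 16.23
ee_pos: [0.5372, 0.1649, 0.1288]
orientation: [[0.985, 0.15, -0.08], [0.17, -0.854, 0.491], [0.005, -0.498, -0.867]]
ft_force: [-9.5, -24.5, 35.1]
gripper_width: 0.0117
bed tcp mm [72.81 -0.52 50.88] force bed [-13.5  -1.9  41.6] rv deg vs bedtool [-0.33  0.09 89.89] J [-6.2 32.6 92.5 31.4 67.  58.3] w 0.011668711766369947 t 16.225
[-0.904  2.478  1.371]
```

```bash
python3 -m inch '[[[0,0,-0.06],[0,0,0]],[[0,0,0],[0,0,0]]]'
python3 - <<'E'
from h import *
cl();wshot('w9')
for n in('top','scene'):
    im=viewer.read_camera(n)[:,:,::-1]
    c=im[185:265,140:230] if n=='top' else im[220:310,305:420]
    cv2.imwrite(f'pics/{n}9.png',cv2.resize(c,None,fx=6,fy=6,interpolation=cv2.INTER_CUBIC))
E
```

```text
time: 16.48
ee_pos: [0.5369, 0.1648, 0.1289]
orientation: [[0.985, 0.149, -0.082], [0.17, -0.854, 0.492], [0.003, -0.498, -0.867]]
ft_force: [-5.2, -15.4, 19.1]
gripper_width: 0.0116
bed tcp mm [72.56 -0.55 51.03] force bed [-7.7 -2.8 23.7] rv deg vs bedtool [-2.300e-01  6.000e-02  8.994e+01] J [-6.3 32.7 92.5 31.4 67.1 58.3] w 0.011592739523135054 t 16.475
[0.5369 0.1648 0.1289] [[0.9854, 0.1493, -0.082], [0.1703, -0.854, 0.4916], [0.0033, -0.4984, -0.8669]] [-6.3 32.7 92.5 31.4 67.1 58.3] 16.475 0.21
```

View pics/scene9.png

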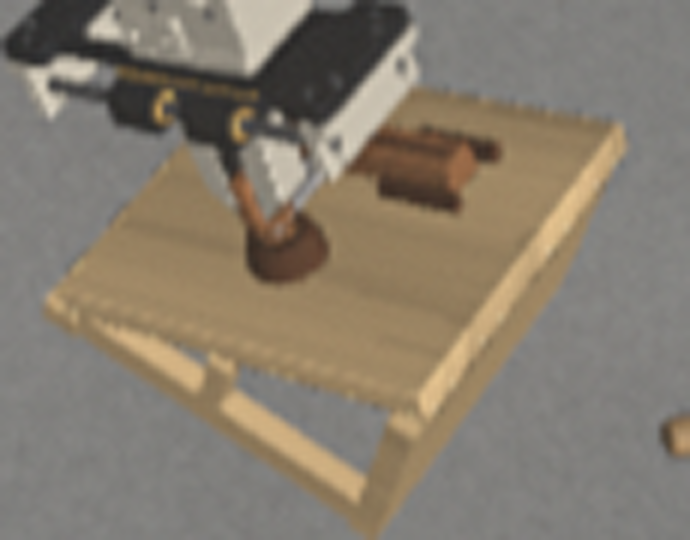

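View pics/w9.png

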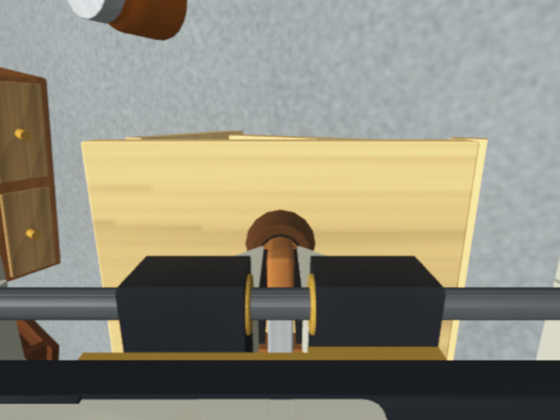

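```bash
python3 -m inch '[[[0,0,-0.07],[0,0,0]],[[0,0,0],[0,0,0]]]'; python3 -m inch '[[[0,0,0],[0,0,0]],[[0,0,0],[0,0,0]],[[0,0,0],[0,0,0]],[[0,0,0],[0,0,0]]]' 0.5
python3 - <<'E'
from h import *
cl()
E
```

```text
time: 16.88
ee_pos: [0.5368, 0.1645, 0.1294]
orientation: [[0.985, 0.148, -0.084], [0.17, -0.854, 0.492], [0.001, -0.499, -0.867]]
ft_force: [-0.2, -6.8, 6.5]
gripper_width: 0.0118
time: 17.38
ee_pos: [0.5361, 0.1654, 0.1287]
orientation: [[0.985, 0.147, -0.086], [0.17, -0.853, 0.493], [-0.001, -0.5, -0.866]]
ft_force: [-0.9, 0.9, -1.1]
gripper_width: 0.0443
bed tcp mm [ 7.182e+01 -5.000e-02  5.050e+01] force bed [-0.7  0.3 -1.5] rv deg vs bedtool [2.000e-02 0.000e+00 9.009e+01] J [-6.2 32.7 92.5 31.4 67.3 58.4] w 0.044323102971029524 t 17.375
```

```bash
python3 -m inch '[[[0,0,-0.3],[0,0,0]],[[0,0,-0.7],[0,0,0]],[[0,0,-0.9],[0,0,0]],[[0,0,-0.9],[0,0,0]],[[0.5,0,-0.6],[0,0,0]],[[0.5,0,-0.5],[0,0,0]],[[0,0,0],[0,0,0]],[[0,0,0],[0,0,0]]]'
python3 - <<'E'
from h import *
cl();wshot('w10')
for n in('top','scene'):
    im=viewer.read_camera(n)[:,:,::-1];cv2.imwrite(f'pics/{n}10f.png',im)
    c=im[185:265,140:230] if n=='top' else im[220:310,305:420]
    cv2.imwrite(f'pics/{n}10.png',cv2.resize(c,None,fx=6,fy=6,interpolation=cv2.INTER_CUBIC))
E
```

```text
time: 18.38
ee_pos: [0.588, 0.0952, 0.2634]
orientation: [[0.985, 0.146, -0.087], [0.17, -0.853, 0.493], [-0.002, -0.5, -0.866]]
ft_force: [-0.7, -0.3, -0.2]
gripper_width: 0.046
bed tcp mm [110.97  -0.32 206.16] force bed [-0.7 -0.2 -0.1] rv deg vs bedtool [ 7.000e-02 -3.000e-02  9.013e+01] J [-12.2  30.1  73.4  27.6  88.9  64.5] w 0.045976339721403886 t 18.375
[0.588  0.0952 0.2634] [[0.9855, 0.1458, -0.0867], [0.1697, -0.8534, 0.4928], [-0.0022, -0.5004, -0.8658]] [-12.2  30.1  73.4  27.6  88.9  64.5] 18.375 0.9
```

View pics/scene10.png

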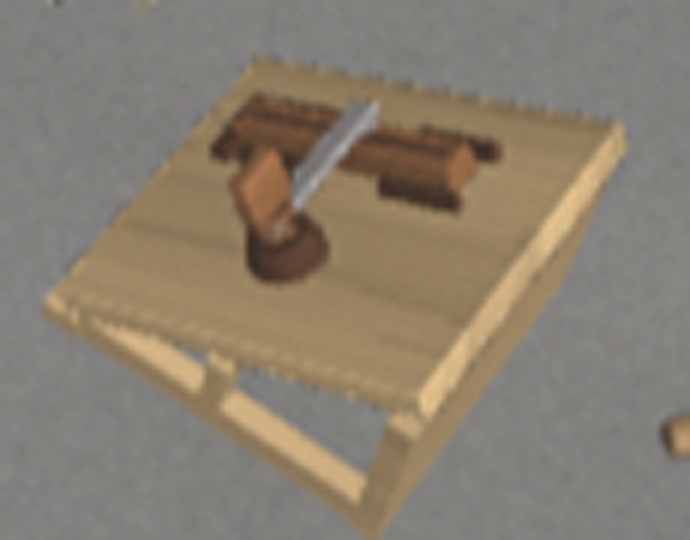

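View pics/w10.png

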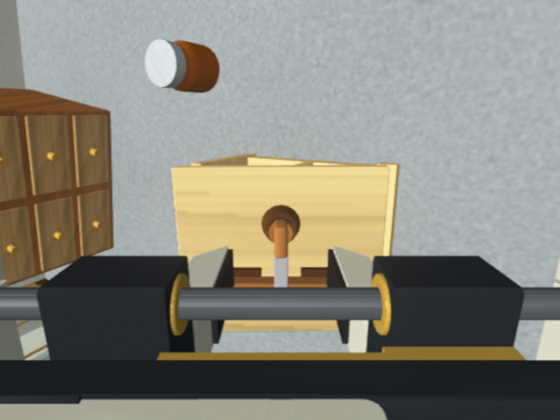

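View pics/top10f.png

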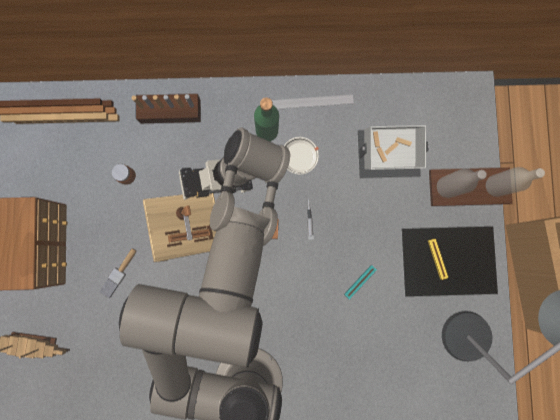

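```bash
python3 -m inch '[[[0,0,0],[0,0,0]],[[0,0,0],[0,0,0]]]'; python3 - <<'E'
from h import *
im=viewer.read_camera('scene')[:,:,::-1]
a=cv2.imread('pics/scene10f.png');print(np.abs(a.astype(int)-im)[220:310,305:420].max())
cv2.imwrite('pics/scene11.png',im);cl()
job.sign_off()
E
```

```text
time: 18.77
ee_pos: [0.5887, 0.0952, 0.2639]
orientation: [[0.985, 0.147, -0.086], [0.17, -0.853, 0.493], [-0.001, -0.5, -0.866]]
ft_force: [-0.6, -0.6, -0.3]
gripper_width: 0.0458
18
bed tcp mm [ 1.1172e+02 -1.5000e-01  2.0665e+02] force bed [-0.2  0.8 -0.1] rv deg vs bedtool [ 0.    0.   90.09] J [-12.2  30.1  73.3  27.6  88.9  64.5] w 0.04576612768203247 t 18.825
the job is handed in; nothing more can be done
```

View pics/scene11.png

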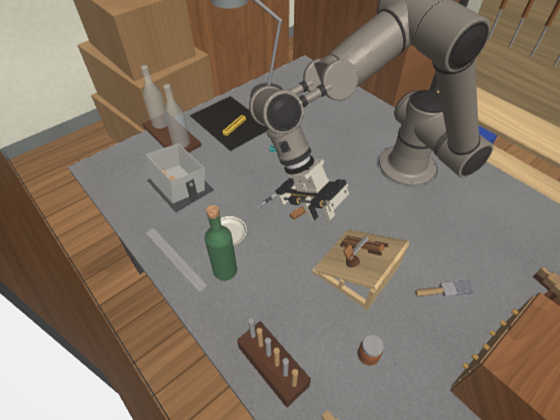

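I laid the oak keel in the railed bed and clamped it with the peg's bar, and I handed the job in at 18.8 s.

- **Keel:** when I let go it slid about 8 mm down to the foot stop. It lies flat between the rails.
- **Peg:** I turned the peg 78.5° clockwise while pressing. It went about 5 mm deeper and then would not move further under about 42 N, so I take it to be home.
- **After letting go:** the bar stayed square across the keel for more than a second, up to the last pictures. The gripper is clear, and the wrist force reads about zero.
- **Other things:** everything visible in the last pictures is where it was. The arm hides part of the bench there, including most of the turquoise bar in the scene view, but the top view shows that bar in place.

One measurement disagreed: the scene camera put the bed about 7 mm further uphill than the wrist and top cameras did. I went with the wrist and top cameras, and a closer wrist picture and the height at which the keel touched down both agreed with them.

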